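# Slide the green case down over the step to the end stop

## Task

Two things stand side by side on the raised bare-metal ledge of the transfer fixture. Slide the green plastic case straight over the step in its own lane, down onto the lower blue bed and up to the black end stop, so that it lies flat and square there. Push it along, do not lift it or tip it over, and leave the white cleaner where it stands on the ledge.

Things in the scene. Friction and masses are not known exactly. Their poses are not given: they have to be found in the camera images.
- case_center (a point): centre (half-way up) of the loose green plastic case with a blue tab on its lid: 88 mm along its own x, 118 mm along y, 46 mm high (tab and clip add up to 3 mm a side), about 0.25 kg, own z up. It starts on the ledge in either lane, within 12 mm of 78 mm behind the step edge, its long y axis parallel to the slide direction within 5 degrees.
- cleaner_center (a point): centre (half-way up) of the loose white fibre cleaner, a flat white box with a teal patch and a black strip on top: 110 mm along its own x (nearly parallel to the slide direction), 75 mm along y, 32 mm high. It starts on the ledge in the other lane, at least 8 mm beside the green case, and is to be left there.
- step_edge (a point): middle of the fixed fixture's step edge, at the ledge's top. x: slide direction (level, ledge to bed), y: across, z: up. The bare aluminium ledge runs 155 mm back along -x, top 26 mm above the bench; the blue bed runs 142 mm along +x to the end stop, top 6 mm lower. Both 216 mm wide, no side rails; yellow lines mark two lanes, centrelines at y = +52 and -52 mm.
- stop_face (a point): middle of the end stop's black face that looks back along -x, at the height of the bed's top (20 mm above the bench); x is the slide direction, y across the lanes, z up. The rubber stop spans both lanes and stands 14 mm above the bed.

How it is judged:
At the end, for the whole second after the job is handed in: The green case is released and at rest, lying flat on the lower blue bed, wholly past the step, its front within 20 mm of the end stop, within 22 mm of the centreline of its own lane and square to the fixture within 10 degrees; the white cleaner is within 20 mm of where it stood (x of case_center in the frame of stop_face between -0.079 and -0.05 m and ((y of case_center in the frame of stop_face between 0.03 and 0.074 m and y of cleaner_center in the frame of stop_face below 0 m) or (y of case_center in the frame of stop_face between -0.074 and -0.03 m and y of cleaner_center in the frame of stop_face above 0 m)) and z of case_center in the frame of stop_face between 0.019 and 0.028 m and angle between case_center's own z axis and vertical below 0.06 rad and angle between the y axis of case_center and the x axis of stop_face, either way round below 0.18 rad and linear speed of green_case below 0.02 m/s and distance of cleaner_center from where it was at the start of the episode below 0.02 m); the robot touches nothing.
It fails at once if the green case is lifted (its centre rises more than 15 mm above its height on the ledge) (z of case_center in the frame of step_edge above 0.0385 m).
It fails at once if the green case tips more than 17 degrees (angle between case_center's own z axis and vertical above 0.3 rad).
It fails at once if the white cleaner is pushed more than 20 mm from its place (distance of cleaner_center from where it was at the start of the episode above 0.02 m).
It also fails if it takes over 38 s, if anything falls off the work surface, if the arm or the gripper's body presses on something with over 40 N, if the wrist force passes 120 N, or if a joint passes its speed limit or range.

## Robot

A 6-joint arm with a two-finger parallel gripper is mounted at the origin on the work surface; the furniture and walls round the work are solid. World frame = base frame: x ahead of the robot, y to its left, z up, the work surface at z = 0. Lengths are in m, angles in rad, forces in N, time in s.
With the tool pointing down it reaches from about 0.25 to 0.775 m from the base axis. Payload 4 kg.
Tool frame: the origin (TCP) lies between the finger pads; the fingertips stand 14 mm ahead of it and the grasp point (between the pads) lies 5 mm behind it; z points along the fingers, y is the line along which they close (so a half turn about z gives the same grasp; the last joint's range is limited). The gripper opens to 94 mm and grips with 3 to 60 N. Pads are 16 mm wide; open, the fingers measure 119 mm over their backs; the gripper's body (75 mm by 177 mm) begins 78 mm behind the grasp point.
Start: joints at [1.072, 0.087, 1.371, -0, 1.684, -0.103], TCP at [0.212, 0.507, 0.22] pointing down, gripper open.
Joint ranges: [-3.1, 3.1], [-0.76, 2.03], [0.27, 2.55], [-1.08, 4.22], [0.17, 2.65], [-2.57, 2.57]. Speed limits (rad/s): [2.79, 2.79, 3.14, 3.14, 3.14, 3.14].

## Interface

Orientations are given as [roll, pitch, yaw] about the fixed x, y, z axes, in that order (R = Rz(yaw) Ry(pitch) Rx(roll)).
In Python, from bench import robot, snapshot gives the robot as it stands.
- The arm moves only by the tool carry_out, never from a script. Its argument "motion" is text: rows parted by semicolons, each of 4 numbers parted by spaces: the shift along the tool's x, y, z each as a share of 0.15 m, from -1 to 1, then the turn about the tool's z as a share of 180 degrees, from -1 to 1. A call has exactly 8 rows; each row is the pose to reach, as a shift and turn from the pose commanded when the call began, along the tool's axes at that moment, turning the shorter way round; what a row does not reach only later rows make up. A row lasts 1/10 s, in which the tool goes at most 50 mm and 8.59 degrees, less where a joint would pass 70% of its speed; a pose out of reach is approached as far as the arm can. A call with a number of a shift or a turn outside -1 to 1 is refused whole. A call with a gripper value outside its range is refused whole. "grip" is the opening, from -1 (shut) to 1 (fully open), set as the call begins (left out, the last holds). The fingers move at their own pace and stop on an object; the grip force is fixed at half the most. Time passes only in rows, so rows that repeat a pose let the fingers close, or fill a call up. It gives the time, the measured TCP pose, the force, the opening and the grip force at its end, in the units of the state.
- robot.get_obs(): the state, without advancing time (a new reading comes with each control period).
- snapshot(name): name is "scene" or "top"; returns a dict with "image" (480x640x3 uint8, red, green, blue), "fx", "fy", "cx", "cy" (pixels), "distortion" ([k1, k2, p1, p2, k3] as OpenCV has them; the pictures are not rectified), "pose" (4x4, takes a point from camera to world coordinates). Camera axes: x right, y up, looking along -z (the intrinsics and any distortion apply to the point x, -y, -z); pixel columns grow to the right and rows downward; lengths in m; the calibration is good to about 2 mm. A picture is of the moment at which its call begins. There is no depth.
- robot.close_job(): hands the job in; it is judged then, once.
The state is a dict: "time": time; "joint_positions": joint angles; "qvel": joint speeds; "joint_torque": joint torques, N m; "tool_pos": TCP position; "ee_rot": TCP orientation; "wrist_force": force on the tool from outside, world axes, zero at the start; "wrist_torque": the same for the moment, N m; "width": finger opening in m; "finger_force": force on a finger pad.
Only numpy, scipy, OpenCV 4.12 (cv2) and the standard library are available. Lean on these libraries where they do the work, as an engineer would, in place of code of your own. Each camera call takes 0.05 s, during which the arm holds its last target. There are 200 camera calls.

## Working session

There is one attempt and no reset: what is moved stays moved. The work goes in short steps, Python scripts to look and compute and a tool call to move; the robot and the scene stay as the last step left them, time stands still between calls to the robot, and variables do not carry over. Pictures are saved under pics/ and viewed, at most 10 in all, crops included, and the job is handed in when it is done.

Besides the shell and the picture viewer there is one more tool, called in YAML: its name, and indented under it one key for each argument. carry_out: Moves the arm, as the interface text tells. Shift numbers are shares of 0.15 m and turn numbers shares of 180 degrees, none past 1 either way. Its arguments: {"type":"object","properties":{"motion":{"type":"string"},"grip":{"type":"number"}},"required":["motion"]}

```bash
mkdir -p pics; ls
python3 - <<'E'
from bench import robot, snapshot
import cv2,numpy as np
for n in("scene","top"):
    s=snapshot(n); cv2.imwrite(f"pics/{n}0.png",s["image"][:,:,::-1])
    print(n,s["fx"],s["fy"],s["cx"],s["cy"],s["distortion"],np.round(s["pose"],4).tolist())
o=robot.get_obs(); print(o)
E
```

```text
pics
scene 579.2819973602917 579.2819973602917 328.4504469683799 241.51334275701288 [0.01607299 0.         0.         0.         0.        ] [[-0.5407, 0.6494, -0.5347, 0.0711], [-0.8412, -0.4169, 0.3443, 0.1862], [0.0006, 0.6359, 0.7717, 0.7129], [0.0, 0.0, 0.0, 1.0]]
top 492.96554294705646 492.96554294705646 325.2055387008851 236.42951545186975 [-0.04535539  0.          0.          0.          0.        ] [[0.0107, 0.9739, -0.2269, 0.3365], [-0.9999, 0.0112, 0.001, -0.1039], [0.0035, 0.2268, 0.9739, 0.8915], [0.0, 0.0, 0.0, 1.0]]
{'time': 0.1, 'joint_positions': array([ 1.07187294e+00,  8.79175963e-02,  1.37210308e+00, -4.62038830e-05,
        1.68360916e+00, -1.03043394e-01]), 'qvel': array([-6.70090734e-05, -2.44750983e-03, -2.33778987e-03,  2.84440458e-04,
        1.17175004e-03, -9.37870275e-04]), 'joint_torque': array([ 2.69803182e-03, -3.41251838e+01, -3.03300834e+01,  7.19899382e-02,
        3.04862985e-02, -1.04756505e-04]), 'tool_pos': array([0.21185409, 0.50704943, 0.21840127]), 'ee_rot': array([-3.13956155e+00, -1.63869982e-04,  2.74570733e+00]), 'wrist_force': array([ 0.0406183 , -0.69393456,  0.07118063]), 'wrist_torque': array([ 0.01242015, -0.00526961,  0.00984161]), 'finger_force': 0.0, 'width': 0.09384055613135715}
```

View pics/top0.png

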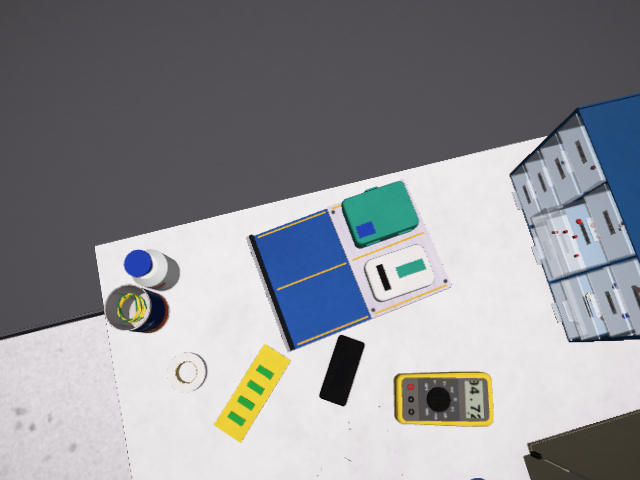

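View pics/scene0.png

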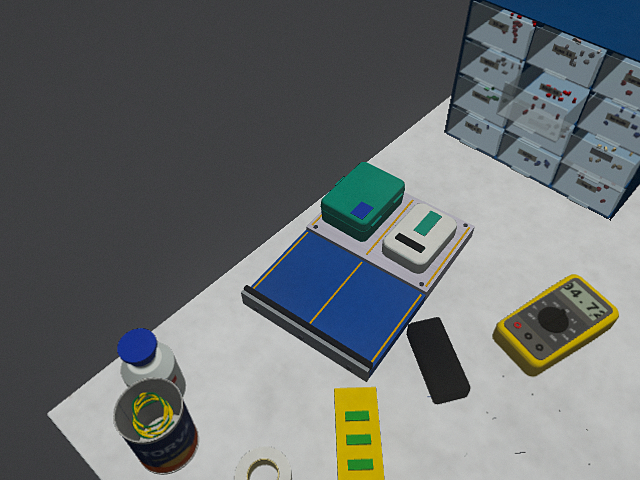

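The top view shows the bed at about (252,238)-(331,212)-(371,318)-(292,348). The green case is at about (380,213), the cleaner at (400,272), and the slide direction runs image left (+y). I'll zoom in and measure.

```bash
cat > h.py <<'E'
from bench import robot, snapshot
import cv2,numpy as np
def px2w(s,p,z):
    K=np.array([[s["fx"],0,s["cx"]],[0,s["fy"],s["cy"]],[0,0,1]])
    u=cv2.undistortPoints(np.array(p,float).reshape(-1,1,2),K,np.array(s["distortion"],float)).reshape(-1,2)
    d=np.c_[u[:,0],-u[:,1],-np.ones(len(u))]@s["pose"][:3,:3].T
    o=s["pose"][:3,3]; t=(z-o[2])/d[:,2]; return (o+t[:,None]*d)[:,:2]
E
python3 - <<'E'
from h import *
for n,(a,b,c,d) in {"top":(235,455,165,360),"scene":(235,485,150,385)}.items():
    s=snapshot(n); im=s["image"]
    cv2.imwrite(f"pics/{n}crop.png",cv2.resize(im[c:d,a:b,::-1],None,fx=3 if n=="top" else 2.4,fy=3 if n=="top" else 2.4,interpolation=cv2.INTER_CUBIC))
s=snapshot("top");h=cv2.cvtColor(s["image"],cv2.COLOR_RGB2HSV)
m=cv2.inRange(h,(105,120,60),(125,255,255)); m[:200]=0;m[360:]=0;m[:,:240]=0;m[:,400:]=0
c=max(cv2.findContours(m,0,2)[0],key=cv2.contourArea); r=cv2.approxPolyDP(c,6,True).reshape(-1,2);print(r.tolist());print(px2w(s,r,.02).round(4))
E
```

```text
[[326, 209], [253, 236], [294, 348], [370, 318]]
[[ 0.5913 -0.1057]
 [ 0.5388  0.0264]
 [ 0.3409 -0.0529]
 [ 0.3937 -0.1848]]
```

View pics/topcrop.png

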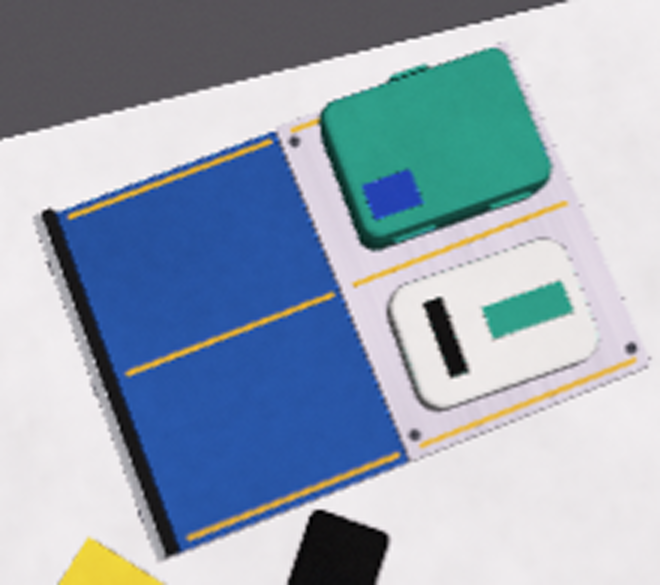

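View pics/scenecrop.png

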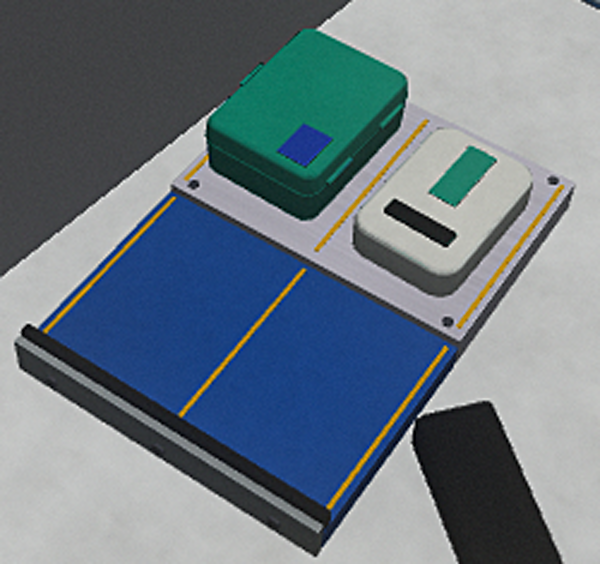

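The crops show the case in the far lane (y = -52) and roughly square, with its rear near the ledge end. There is free space behind it before the cabinet.

Run:
```python
from h import *
s=snapshot("top");h=cv2.cvtColor(s["image"],cv2.COLOR_RGB2HSV)
m=cv2.inRange(h,(75,100,125),(95,255,255))|cv2.inRange(h,(105,120,60),(125,255,255))
m[:170]=0;m[255:]=0;m[:,:340]=0;m[:,425:]=0
m=cv2.morphologyEx(m,cv2.MORPH_OPEN,np.ones((5,5)))
c=max(cv2.findContours(m,0,2)[0],key=cv2.contourArea).reshape(-1,2)
w=px2w(s,c,.072); r=cv2.minAreaRect((w*1000).astype(np.float32)); print("case mm",r)
C=px2w(s,[[326.,209.5],[253,236],[294,348],[371,318]],.023)
d=np.array([np.cos(np.radians(111.8)),np.sin(np.radians(111.8))]);y=np.array([-d[1],d[0]])
st=px2w(s,[[235+281/3,165+133/3],[235+408/3,165+461/3]],.026);E=st.mean(0);v=st[0]-st[1];print("step",st,E,np.linalg.norm(v),np.degrees(np.arctan2(v[1],v[0])))
q=np.array(r[0])/1000-E;print("case in step",q@d,q@y)
sc=snapshot("scene");print("cabinet base",px2w(sc,[[447,130],[612,218]],0.), "step scene",px2w(sc,[[235+173/2.4,150+190/2.4],[235+459/2.4,150+340/2.4]],.026))
lane=E-.052*y
for n,dist in(("rear pre",-.165),("end",.024-.008)): print(n,lane+dist*d)
o=robot.get_obs()
```

```text
case mm ((572.7782592773438, -199.5020294189453), (83.5809097290039, 113.2225570678711), 19.8574161529541)
step [[ 0.58893589 -0.11053289]
 [ 0.39218005 -0.18592796]] [ 0.49055797 -0.14823042] 0.21070661161737703 20.96638367488263
case in step -0.07813893326456159 -0.05729975000697701
cabinet base [[ 0.67385172 -0.46851315]
 [ 0.35530987 -0.55114204]] step scene [[ 0.5860891  -0.10562306]
 [ 0.39287882 -0.18781757]]
rear pre [ 0.60011492 -0.28211946]
end [ 0.53289734 -0.11406352]
```

carry_out:
  motion: "-0.11 -0.1 0 0;-0.22 -0.2 0 0;-0.33 -0.3 0 0;-0.44 -0.4 0 0;-0.56 -0.5 0 0;-0.67 -0.6 0 0;-0.78 -0.7 0 0;-0.9 -0.78 0 0"
  grip: 0.1

```text
time: 1.15
tool_pos: [0.2917, 0.3466, 0.2196]
ee_rot: [3.141, 0.0, 2.746]
wrist_force: [1.5, 0.0, 0.2]
width: 0.0518
finger_force: 0.0
```

carry_out:
  motion: "-0.11 -0.1 0 0;-0.22 -0.2 0 0;-0.33 -0.3 0 0;-0.44 -0.4 0 0;-0.56 -0.5 0 0;-0.67 -0.6 0 0;-0.78 -0.7 0 0;-0.9 -0.78 0 0"

```text
time: 1.95
tool_pos: [0.3711, 0.1866, 0.2197]
ee_rot: [3.141, 0.0, 2.746]
wrist_force: [-0.3, 0.3, -0.1]
width: 0.0518
finger_force: 0.0
```

carry_out:
  motion: "-0.11 -0.1 0 0;-0.22 -0.2 0 0;-0.33 -0.3 0 0;-0.44 -0.4 0 0;-0.56 -0.5 0 0;-0.67 -0.6 0 0;-0.78 -0.7 0 0;-0.9 -0.78 0 0"

```text
time: 2.75
tool_pos: [0.4506, 0.0265, 0.2197]
ee_rot: [3.141, 0.0, 2.745]
wrist_force: [-0.3, 0.3, 0.3]
width: 0.0517
finger_force: 0.0
```

carry_out:
  motion: "-0.11 -0.1 0 0;-0.22 -0.2 0 0;-0.33 -0.3 0 0;-0.44 -0.4 0 0;-0.56 -0.5 0 0;-0.67 -0.6 0 0;-0.78 -0.7 0 0;-0.9 -0.78 0 0"

```text
time: 3.55
tool_pos: [0.5301, -0.1335, 0.2195]
ee_rot: [3.142, 0.0, 2.745]
wrist_force: [-0.1, 0.6, -1.3]
width: 0.0515
finger_force: 0.0
```

carry_out:
  motion: "-0.11 -0.1 0 0.03;-0.22 -0.2 0 0.07;-0.33 -0.3 0 0.11;-0.44 -0.4 0 0.15;-0.55 -0.5 0 0.19;-0.65 -0.6 0 0.23;-0.76 -0.7 0 0.253;-0.86 -0.77 0 0.253"

```text
time: 4.35
tool_pos: [0.6045, -0.2901, 0.2192]
ee_rot: [-3.141, -0.0, 1.949]
wrist_force: [-1.8, 0.3, -0.1]
width: 0.052
finger_force: 0.0
```

Run:
```python
from h import *
s=snapshot("top"); cv2.imwrite("pics/t1.png",s["image"][120:400,220:560,::-1])
o=robot.get_obs(); print(o["tool_pos"],o["ee_rot"],o["joint_positions"],o["width"])
d=np.array([np.cos(1.951),np.sin(1.951)]);y=np.array([-d[1],d[0]])
q=o["tool_pos"][:2]-[.490,-.147];print(q@d,q@y)
```

```text
[ 0.60467581 -0.29224649  0.21824709] [-3.13979002e+00  5.70229943e-04  1.94824913e+00] [-0.53369218  0.36417916  1.04168091 -0.00179851  1.73638645 -0.91144035] 0.05192447918274435
-0.17743159886564042 -0.05258433858924726
```

View pics/t1.png

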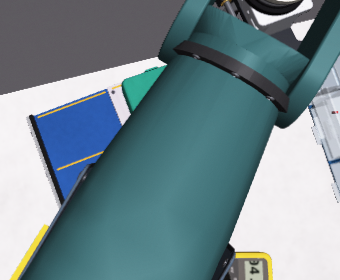

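The arm hides the scene, but the measured pose is good: the tool is 177 mm behind the step at lane y of -53 mm. Next I descend behind the case.

carry_out:
  motion: "0 0 0.15 0;0 0 0.3 0;0 0 0.45 0;0 0 0.6 0;0 0 0.72 0;0 0 0.84 0;0 0 0.94 0;0 0 1 0"

```text
time: 5.2
tool_pos: [0.6037, -0.2881, 0.0678]
ee_rot: [-3.14, -0.002, 1.951]
wrist_force: [-0.4, 0.9, 1.3]
width: 0.0522
finger_force: 0.0
```

carry_out:
  motion: "0 0 0.04 0;0 0 0.08 0;0 0 0.12 0;0.05 0 0.14 0;0.08 0 0.14 0;0.1 0 0.14 0;0.12 0 0.14 0;0.12 0 0.14 0"

```text
time: 6.0
tool_pos: [0.5979, -0.2716, 0.0489]
ee_rot: [3.141, 0.0, 1.952]
wrist_force: [-0.4, -0.1, 0.2]
width: 0.0517
finger_force: 0.0
```

Run:
```python
from h import *
s=snapshot("scene"); cv2.imwrite("pics/s2.png",s["image"][60:460,200:640,::-1])
o=robot.get_obs(); print(o["tool_pos"],o["ee_rot"],o["wrist_force"])
```

```text
[ 0.59796917 -0.27187073  0.04889282] [3.14096407e+00 5.69893184e-04 1.95146078e+00] [-0.58296382  1.09147034 -0.3106042 ]
```

View pics/s2.png

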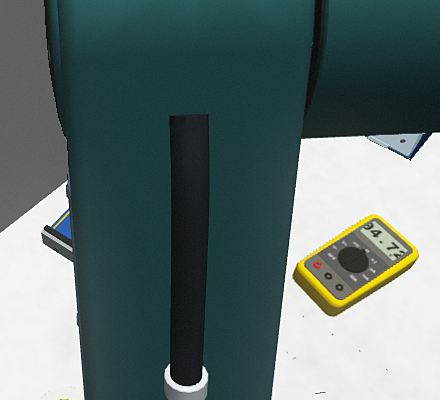

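carry_out:
  motion: "0.06 0 0 0;0.12 0 0 0;0.18 0 0 0;0.24 0 0 0;0.3 0 0 0;0.36 0 0 0;0.42 0 0 0;0.48 0 0 0"

```text
time: 6.85
tool_pos: [0.5709, -0.2048, 0.0488]
ee_rot: [3.141, 0.001, 1.951]
wrist_force: [1.5, -1.9, 1.9]
width: 0.0517
finger_force: 1.4
```

carry_out:
  motion: "0.05 0 0 0;0.1 0 0 0;0.15 0 0 0;0.2 0 0 0;0.25 0 0 0;0.3 0 0 0;0.33 0 0 0;0.35 0 0 0"

```text
time: 7.65
tool_pos: [0.5512, -0.1558, 0.0483]
ee_rot: [-3.141, -0.001, 1.951]
wrist_force: [1.1, -1.9, 1.4]
width: 0.0516
finger_force: 1.5
```

carry_out:
  motion: "0.04 0 0 0;0.08 0 0 0;0.12 0 0 0;0.16 0 0 0;0.19 0 0 0;0.22 0 0 0;0.24 0 0 0;0.24 0 0 0"

```text
time: 8.45
tool_pos: [0.5379, -0.1223, 0.0485]
ee_rot: [3.142, -0.001, 1.951]
wrist_force: [0.0, -0.1, -0.3]
width: 0.0516
finger_force: 0.0
```

Run:
```python
from h import *
a=snapshot("top")["image"][150:370,230:470]; b=snapshot("scene")["image"][140:400,180:460]
b=cv2.resize(b,(240,220));cv2.imwrite("pics/c3.png",cv2.resize(np.hstack([a,b])[:,:,::-1],None,fx=1.6,fy=1.6))
o=robot.get_obs(); print(o["tool_pos"],o["ee_rot"],o["wrist_force"])
```

```text
[ 0.53812802 -0.12271037  0.04862245] [ 3.14131569e+00 -6.59831219e-04  1.95108077e+00] [ 0.10242596 -0.48312502  0.13177691]
```

View pics/c3.png

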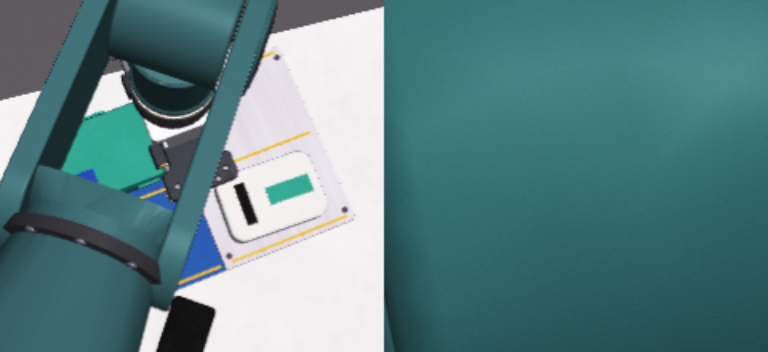

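The top view shows the case on the bed with the fingers behind it and the cleaner unmoved. I'll nudge a little further and watch the force.

carry_out:
  motion: "0.01 0 0 0;0.02 0 0 0;0.03 0 0 0;0.035 0 0 0;0.04 0 0 0;0.045 0 0 0;0.05 0 0 0;0.05 0 0 0"

```text
time: 9.35
tool_pos: [0.5355, -0.1161, 0.0487]
ee_rot: [3.141, 0.0, 1.951]
wrist_force: [0.6, -1.7, 1.6]
width: 0.0516
finger_force: 1.0
```

Contact is light and the case is still sliding. I'll back off, lift, and move clear to look.

carry_out:
  motion: "-0.05 0 0 0;-0.1 0 0 0;-0.15 0 0 0;-0.15 0 -0.15 0;-0.15 0 -0.35 0;-0.15 0 -0.6 0;-0.15 0 -0.85 0;-0.15 0 -1 0"

```text
time: 10.15
tool_pos: [0.5447, -0.1378, 0.202]
ee_rot: [3.138, 0.002, 1.951]
wrist_force: [1.0, -0.1, 0.6]
width: 0.0519
finger_force: 0.0
```

carry_out:
  motion: "-0.12 0 0 0;-0.25 0 0 0;-0.37 0 0 0;-0.5 0 0 0;-0.62 0 0 0;-0.75 0 0 0;-0.87 0 0 0;-1 0 0 0"

```text
time: 10.95
tool_pos: [0.5991, -0.2782, 0.1957]
ee_rot: [-3.139, -0.003, 1.95]
wrist_force: [0.5, 0.7, -0.0]
width: 0.0515
finger_force: 0.0
```

Run:
```python
from h import *
a=snapshot("top")["image"][150:370,230:470]; b=snapshot("scene")["image"][140:400,180:460]
b=cv2.resize(b,(240,220));cv2.imwrite("pics/c4.png",cv2.resize(np.hstack([a,b])[:,:,::-1],None,fx=1.6,fy=1.6))
```

```text
(no output)
```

View pics/c4.png

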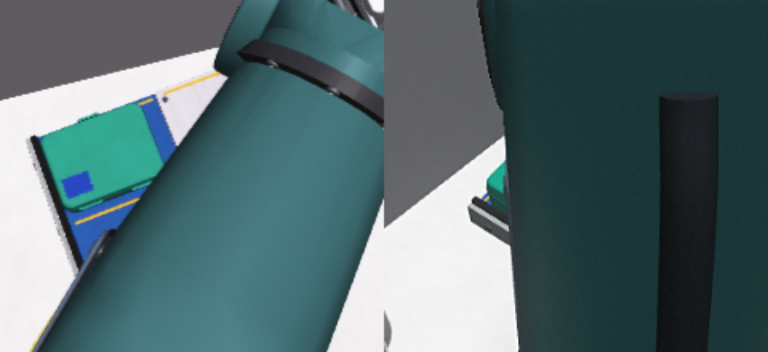

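The case lies flat and square near the stop, fully past the step. I'll measure it.

Run:
```python
from h import *
s=snapshot("top");h=cv2.cvtColor(s["image"],cv2.COLOR_RGB2HSV)
m=cv2.inRange(h,(75,100,125),(95,255,255))
m[:205]=0;m[290:]=0;m[:,:245]=0;m[:,333:]=0
m=cv2.morphologyEx(m,cv2.MORPH_OPEN,np.ones((5,5)))
c=max(cv2.findContours(m,0,2)[0],key=cv2.contourArea).reshape(-1,2)
w=px2w(s,c,.066); r=cv2.minAreaRect((w*1000).astype(np.float32)); print(r)
d=np.array([np.cos(1.951),np.sin(1.951)]);y=np.array([-d[1],d[0]])
q=np.array(r[0])/1000-[.490,-.147];print("rel stop",q@d-.142,q@y)
```

```text
((511.3509826660156, -51.160247802734375), (84.37138366699219, 114.1574935913086), 21.87664794921875)
rel stop -0.0609278084227267 -0.055393341792093403
```

```bash
python3 -c "
from bench import robot
print(robot.close_job())"
```

```text
the job is handed in; nothing more can be done
None
```

I handed in the job after about 11 s. My last camera measurement put the green case's centre 61 mm short of the stop face (front about 2 mm from it), 3 mm off its lane centreline and within about 1° of square. It was lying flat on the blue bed. The cleaner looked unmoved after the main push, but the arm hid it in the final picture.

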